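# Check a hob zone with a surface probe

### The job

Slide the saucepan along the hob from the orange ring into the pale ring without lifting or tipping it, so that its base stands wholly inside the pale ring, and let go of it. Then take the blue surface probe out of its stand and hold it upright with its spring tip on the yellow spot in the orange ring, pressed lightly so that the tip is about half way in. Finish while holding it there, and leave the pepper mill and the ramekin where they are.

Things in the scene. Friction and masses are not known exactly. Their poses are not given: they have to be found in the camera images.
- hob: flat two-zone table-top hob with a black glass top, fixed, 260 (x) x 500 (y) x 35 mm; origin under its centre on the table, its level top face at 35 mm; its y axis runs through both ring centres
- zone_test: orange ring printed on the hob's glass, 180 mm inside and 190 mm outside diameter; origin at its centre on the glass; 250 mm from the other ring, on either side of the hob; the saucepan stands on it at the start
- zone_park: pale grey-white ring printed on the hob's glass, same size, with four short inward ticks; origin at its centre on the glass; free at the start
- spot: yellow spot, 20 mm diameter with a small dark centre, printed on the glass inside the orange ring, up to 40 mm off the ring's centre and hidden under the saucepan at first; origin at its centre on the glass
- saucepan: loose open aluminium saucepan, about 0.5 kg, 140 mm diameter (base 130 mm, rim 144 mm), 85 mm tall; origin under the centre of its base. A straight black handle runs along its own -x axis, 20 mm wide and 14 mm thick, from 88 to 198 mm from the pan's axis, its middle 70 mm above the base, level; it can be taken from above
- probe_stand: grey stand fixed to the table, left or right of the hob: a block 60 x 60 mm on a 100 x 100 x 6 mm foot, 75 mm tall, with an upright 18 mm bore; origin under its centre on the table
- surface_probe: loose surface probe, 0.12 kg, standing upright in the stand; own z axis points up from the tip to the grip. Origin at the centre of the underside of its 36 mm steel collar (6 mm thick), which rests on the stand's top. Above the collar a blue square grip, 24 x 24 mm, sides along its own x and y, from 6 to 106 mm above the origin, black cap to 109 mm; below it a 12 mm stem that reaches 46 mm down, then the spring tip; it must be raised 65 mm to leave the stand
- probe_grip (a point): middle of the probe's blue grip, 56 mm above its origin and 119 mm above the free tip's end
- probe_point (a point): end of the probe's copper spring tip (10 mm diameter), on the probe's axis; 63 mm below the probe's origin when not pressed, less when pressed
- probe_tip (a joint): how far the spring tip is pressed in (m): 0 free, 0.012 fully in; the tip begins to yield at about 0.8 N, and about 3.2 N press it half way (0.006)
- pepper_mill: dark wooden pepper mill, 58 mm diameter, 160 mm tall, standing loose on the side of the hob away from the stand; origin under its centre; to be left alone
- ramekin: small pale ramekin, 66 mm diameter, 38 mm tall, loose; origin under its centre; to be left alone
Things that resemble listed ones, but are neither listed nor needed, are in the scene too. Leave any red look-alike of the probe_stand alone. What is shaped like the surface_probe but purple is not meant.

How it is judged:
By the outcome, as a careful person would: the job done as asked, in the order asked, and still so for the second after the job is handed in, while the arm keeps its last pose, push and grip.
It also fails if it takes over 64 s, if anything falls off the work surface, if the arm or the gripper's body presses on something with over 40 N, if the wrist force passes 120 N, or if a joint passes its speed limit or range.

### The arm

A 6-joint arm with a two-finger parallel gripper is mounted at the origin on a cart in front of the work surface, level with it; the furniture and walls round the work are solid. World frame = base frame: x ahead of the robot, y to its left, z up, the work surface at z = 0. Lengths are in m, angles in rad, forces in N, time in s.
With the tool pointing down it reaches from about 0.35 to 0.775 m from the base axis. Payload 5.5 kg.
Tool frame: the origin (TCP) lies at the very end of the fingers, on their centre line; the grasp point (between the pads) lies 19 mm behind it; z points along the fingers, y is the direction in which the jaws open and shut (so a half turn about z gives the same grasp; the last joint's range is limited). The gripper opens to 85 mm and grips with 20 to 120 N. Pads are 22 mm wide; open, the fingers measure 114 mm over their backs; the gripper's body (76 mm by 85 mm) begins 54 mm behind the grasp point. The pads swing forward as they close: fully open they stand 13 mm farther back than shut.
Start: joints at [-1.334, 0.313, 0.046, 1.304, 0, 1.431], TCP at [0.212, -0.535, 0.231] pointing down, gripper open.
Joint ranges: [-2.76, 2.76], [-0.86, 1.69], [-1.03, 1.26], [-2.2, 2.34], [-1.47, 1.5], [-3.14, 3.14]. Speed limits (rad/s): [2.57, 2.57, 3.14, 3.14, 3.14, 3.14].

### API

Orientations are given as a rotation vector (axis times angle).
In Python, from plant import robot, vision gives the robot as it stands. The module is installed in compiled form; this text tells all that it offers.
- The arm moves only by the tool move_arm, never from a script. Its arguments are lists of equal length, an entry for each row: "offset": the shift along the tool's x, y, z in m, a list of three; "twist": the turn, a rotation vector about the tool's x, y, z in rad, a list of three; "hand": the gripper's target within -1 to 1 (fully open at 1, half-way at 0, shut at -1). In form: {"offset": [[x, y, z], ...], "twist": [[wx, wy, wz], ...], "hand": [hand, ...]}. A call has 1 to 8 rows; each row shifts and turns the pose as measured when the row begins, along the tool's axes as they then stand; what a row does not reach is not made up. A row lasts 1/10 s, in which the tool goes at most 50 mm and 8.59 degrees, less where a joint would pass 70% of its speed; a pose out of reach is approached as far as the arm can. A call is refused whole if a number of a shift passes 0.05 or a number of a turn 0.15, either way. A call with a gripper value outside its range is refused whole. The fingers move at their own pace and stop on an object; "force" is the grip in N (left out, the last holds). Time passes only in rows, so rows that do not move let the fingers close. It gives the time, the measured TCP pose, the force and the opening at its end, in the units of the state.
- robot.read_state(): the state, without advancing time (a new reading comes with each control period).
- vision.camera(name): name is "scene" or "top"; returns a dict with "frame" (480x640x3 uint8, red, green, blue), "range_z" (480x640 float32, m along the optical axis (not along the pixel's ray), 0 where there is no reading), "vfov" (degrees; the focal length in pixels is half the picture's height over the tangent of half this angle, whatever the lens; pixels are square), "cx", "cy" (the principal point, pixels), "rvec" (rotation vector, rad) and "tvec" (3), from world to camera coordinates, as OpenCV has them. Camera axes: x right, y down, z forward; pixel columns grow to the right and rows downward; lengths in m; the calibration is good to about 2 mm. A picture is of the moment at which its call begins.
- robot.job_done(): hands the job in, once; it reports no verdict.
The state is a dict: "t": time; "joint_positions": joint angles; "joint_vel": joint speeds; "joint_efforts": joint torques, N m; "ee_pos": TCP position; "eef_rot": TCP orientation; "force": force on the tool from outside, world axes, zero at the start; "moment": the same for the moment, N m; "opening": finger opening in m.
Only numpy, scipy, OpenCV 4.12 (cv2) and the standard library are available. Lean on these libraries where they do the work, as an engineer would, in place of code of your own. Each camera call takes 0.05 s, during which the arm holds its last target.

## Working session

There is one attempt and no reset: what is moved stays moved. The work goes in short steps, Python scripts to look and compute and a tool call to move; the robot and the scene stay as the last step left them, time stands still between calls to the robot, and variables do not carry over. Pictures are saved under pics/ and viewed, and the job is handed in when it is done.

Besides the shell and the picture viewer there is one more tool, called by a JSON object that holds its "api" and its "payload", one argument or row to a line. move_arm: Moves the arm, as the interface text tells. Its arguments: {"type":"object","properties":{"offset":{"type":"array"},"twist":{"type":"array"},"hand":{"type":"array"},"force":{"type":"number"}},"required":["offset","twist","hand"]}

```bash
mkdir -p pics; cat > h.py <<'E'
import numpy as np,cv2
from plant import robot,vision
def cam(n):
    d=vision.camera(n); d['R']=cv2.Rodrigues(np.array(d['rvec'],float))[0]; d['t']=np.array(d['tvec'],float).ravel()
    d['f']=240/np.tan(np.radians(d['vfov'])/2); return d
def save(d,p,crop=None,s=1):
    im=d['frame'][:,:,::-1]
    if crop: im=im[crop[1]:crop[3],crop[0]:crop[2]]
    if s!=1: im=cv2.resize(im,None,fx=s,fy=s,interpolation=cv2.INTER_CUBIC)
    cv2.imwrite(p,im)
def ray(d,u,v,z):
    u=np.asarray(u,float);v=np.asarray(v,float)
    r=np.stack([(u-d['cx'])/d['f'],(v-d['cy'])/d['f'],np.ones_like(u)],-1)@d['R']
    c=-d['R'].T@d['t']; k=(z-c[2])/r[...,2]
    return c+r*k[...,None]
def cloud(d):
    v,u=np.mgrid[:480,:640]; Z=d['range_z']
    p=np.stack([(u-d['cx'])/d['f']*Z,(v-d['cy'])/d['f']*Z,Z],-1)
    return (p-d['t'])@d['R']
def proj(d,P):
    q=np.asarray(P)@d['R'].T+d['t']; return q[...,:2]/q[...,2:]*d['f']+[d['cx'],d['cy']]
E
python3 - <<'E'
from h import *
for n in('scene','top'):
    d=cam(n); save(d,f'pics/{n}0.png'); print(n,d['vfov'],d['cx'],d['cy'],-d['R'].T@d['t'])
print(robot.read_state())
E
```

```text
scene 49.63456687201058 321.38044841225746 238.52001174926343 [0.01198497 0.58302314 1.14450538]
top 56.75925736241952 320.33738338419187 239.62701169103357 [ 0.35927114 -0.050222    1.18357896]
{'t': 0.1, 'joint_positions': array([-1.33358826e+00,  3.13907892e-01,  4.50741278e-02,  1.30360112e+00,
       -3.86714746e-07,  1.43121226e+00]), 'joint_vel': array([-0.00147017, -0.0012449 ,  0.00385949, -0.00212738,  0.00186754,
       -0.00113085]), 'joint_efforts': array([ 2.07102137e-03, -4.81724918e+01,  2.99244815e+01,  1.27472437e-02,
       -1.97450954e-04,  6.68765139e-06]), 'ee_pos': array([ 0.21145445, -0.5342078 ,  0.2305004 ]), 'eef_rot': array([-3.08439734e+00, -5.88062229e-01,  1.26125093e-04]), 'force': array([-1.30288484, -0.99815991,  0.29400358]), 'moment': array([ 0.07484594, -0.0487659 , -0.01274602]), 'opening': 0.08574247261301793}
```

View pics/scene0.png

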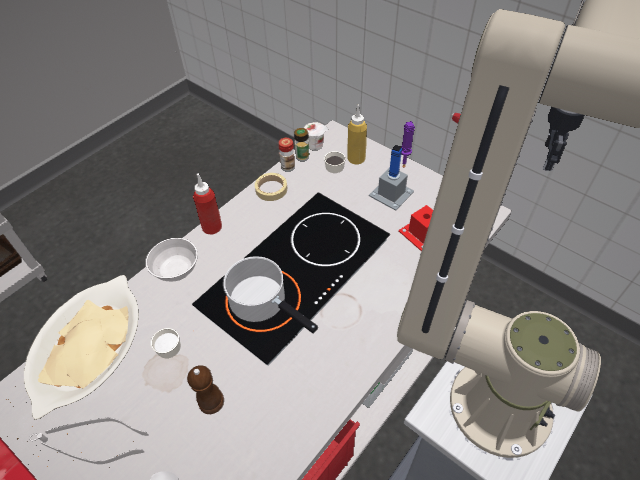

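View pics/top0.png

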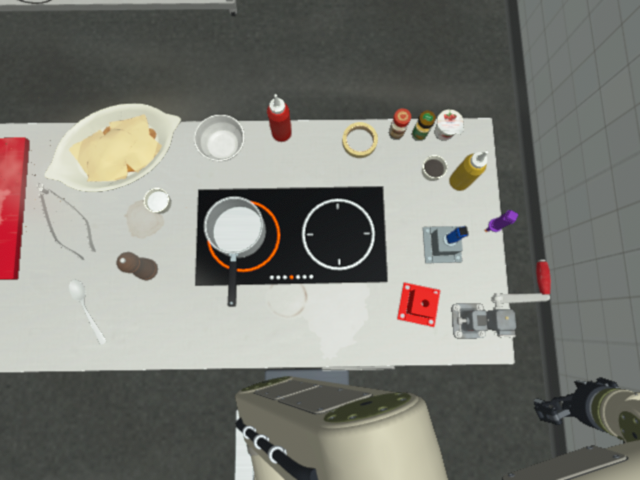

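The top view shows the following:
- The hob spans (197–387, 187–285). The orange ring is near (243,236) and the pale ring near (338,234).
- The saucepan is at (235,228), with its handle pointing down to (232,305).
- The grey stand with the blue probe is at (443,244). This fits the task because the probe is blue and the stand is grey.
- The look-alikes are the purple probe at (500,220) and the red stand at (420,305).
- The pepper mill is at (137,265) and the ramekin at (156,201).

Next I'll measure these and confirm the probe in an enlarged crop.

```bash
cat > m.py <<'E'
from h import *
d=cam('top'); P=cloud(d); hsv=cv2.cvtColor(d['frame'],cv2.COLOR_RGB2HSV); H,S,V=[hsv[...,i].astype(int) for i in range(3)]
roi=np.zeros((480,640),bool); roi[185:290,190:390]=1
def circ(m,z,name):
    v,u=np.nonzero(m); p=ray(d,u,v,z)[:,:2]
    h=cv2.convexHull(p.astype(np.float32))[:,0]
    A=np.c_[2*h,np.ones(len(h))]; s=np.linalg.lstsq(A,(h**2).sum(1),rcond=None)[0]
    print(name,'c',s[:2].round(4),'r',np.sqrt(s[2]+s[:2]@s[:2]).round(4),len(h))
m=roi&(S>150)&(H<20)&(V>150); m[270:]=0
circ(m,.035,'orange')
m=roi&(S<60)&(V>120); m[:,:296]=0; m[272:]=0
circ(m,.035,'pale')
# hob corners
m=((V<70)&roi).astype(np.uint8)
c=max(cv2.findContours(m,0,2)[0],key=cv2.contourArea); b=cv2.boxPoints(cv2.minAreaRect(c)); print('hob',ray(d,b[:,0],b[:,1],.035)[:,:2].round(4).tolist())
# pan rim by height
m=roi&(P[...,2]>.11)&(P[...,2]<.135)&(S<60)&(V>110)
p=P[m]; print('rim z',np.percentile(p[:,2],[5,50,95]).round(4)); circ(m,.12,'rim')
m=(P[...,2]>.08)&(P[...,2]<.13)&(V<70); m[:245]=0;m[310:]=0;m[:,:215]=0;m[:,255:]=0
v,u=np.nonzero(m); p=ray(d,u,v,.112)[:,:2]; print('handle',len(p),P[m][:,2].mean(), p.mean(0), p.min(0),p.max(0)); r=cv2.minAreaRect(p.astype(np.float32)); print(r)
for v in(250,260,270,280,290,300):
    u=np.nonzero(m[v])[0]; 
    if len(u): print(v,ray(d,u.mean(),v,.112)[:2].round(4),len(u))
for n in('top','scene'):
    e=d if n=='top' else cam('scene')
    Q=cloud(e); hs=cv2.cvtColor(e['frame'],cv2.COLOR_RGB2HSV).astype(int)
    m=(hs[...,0]>100)&(hs[...,0]<122)&(hs[...,1]>130)&(hs[...,2]>50)
    if n=='top': m[:200]=0;m[270:]=0;m[:,:420]=0;m[:,480:]=0
    else: m[:130]=0;m[200:]=0;m[:,:370]=0;m[:,415:]=0
    p=Q[m]; p=p[(p[:,2]>.07)&(p[:,2]<.2)]; print(n,'blue',len(p)); t=p[p[:,2]>.176];print('top',len(t),t.mean(0) if len(t) else 0)
    print('mean',p.mean(0),p.min(0),p.max(0))
    # block top
    m=(hs[...,1]<70)&(Q[...,2]>.068)&(Q[...,2]<.079)&(np.hypot(Q[...,0]-.38,Q[...,1]+.32)<.1)
    p=Q[m]; 
    if len(p): r=cv2.minAreaRect(p[:,:2].astype(np.float32)); print('block',len(p),r)
    m=(Q[...,2]>.002)&(Q[...,2]<.011)&(np.hypot(Q[...,0]-.38,Q[...,1]+.32)<.1)&(hs[...,1]<70)&(hs[...,2]<190); p=Q[m]
    if len(p): print('foot',len(p),cv2.minAreaRect(p[:,:2].astype(np.float32)))
    save(e,f'pics/{n}_probe.png',(400,190,530,270) if n=='top' else (350,100,450,220),6 if n=='top' else 5)
E
python3 m.py
```

```text
orange c [0.5919 0.1397] r 0.0949 37
pale c [ 0.624  -0.1386] r 0.1455 29
hob [[0.7173, 0.273], [0.7199, -0.238], [0.451, -0.2311], [0.4498, 0.2586]]
rim z [0.1112 0.1166 0.1204]
rim c [0.5747 0.1519] r 0.0871 33
handle 302 0.1096149062620581 [0.46500773 0.15165907] [0.40599076 0.14101934] [0.51175418 0.16206506]
((0.45906776189804077, 0.15226930379867554), (0.020021280273795128, 0.10587215423583984), 88.13919830322266)
270 [0.4899 0.153 ] 7
280 [0.4657 0.1524] 9
290 [0.4417 0.1519] 7
300 [0.4179 0.1526] 6
top blue 152
top 30 [ 0.56030675 -0.38530113  0.1794882 ]
mean [ 0.56030162 -0.382932    0.14509465] [ 0.55213312 -0.3989388   0.09269479] [ 0.57266034 -0.37676058  0.18468211]
block 7 ((0.3604307174682617, -0.40495991706848145), (0.007557051256299019, 0.006992628797888756), 70.27313995361328)
foot 118 ((0.36583319306373596, -0.4116830825805664), (0.015709934756159782, 0.07737188041210175), 89.63690185546875)
scene blue 230
top 22 [ 0.56147152 -0.38183713  0.17966307]
mean [ 0.56259398 -0.37938481  0.13625743] [ 0.55293123 -0.39888333  0.08103334] [ 0.57605399 -0.3715217   0.18641284]
foot 6 ((0.4188710153102875, -0.2713146507740021), (0.0399489589035511, 0.12882506847381592), 54.57396697998047)
```

View pics/top_probe.png

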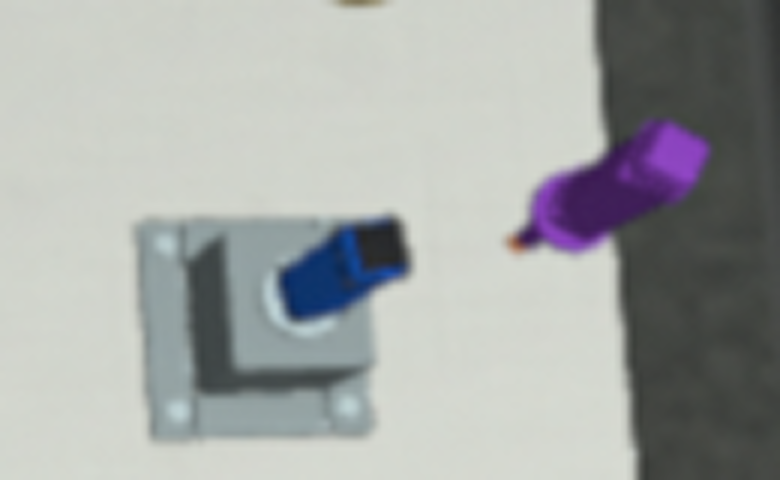

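View pics/scene_probe.png

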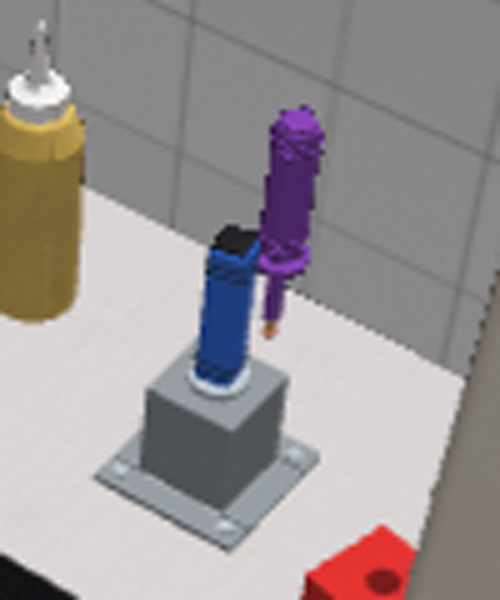

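```bash
cat > m2.py <<'E'
from h import *
d=cam('top'); P=cloud(d); hsv=cv2.cvtColor(d['frame'],cv2.COLOR_RGB2HSV); H,S,V=[hsv[...,i].astype(int) for i in range(3)]
def fit(h):
    A=np.c_[2*h,np.ones(len(h))]; s=np.linalg.lstsq(A,(h**2).sum(1),rcond=None)[0]; return s[:2].round(4),np.sqrt(s[2]+s[:2]@s[:2]).round(4)
def circ(m,z,name):
    n,l,st,_=cv2.connectedComponentsWithStats(m.astype(np.uint8),connectivity=8); k=1+np.argmax(st[1:,4]); m=l==k
    v,u=np.nonzero(m); p=ray(d,u,v,z)[:,:2]; h=cv2.convexHull(p.astype(np.float32))[:,0]; print(name,st[k],fit(h))
m=np.zeros((480,640),bool); m[192:275,298:381]=1
circ(m&(V>110)&(S<60),.035,'pale')
m=np.zeros((480,640),bool); m[190:262,200:275]=1
circ(m&(P[...,2]>.105)&(V>90)&(S<60),.12,'rim')
m=np.zeros((480,640),bool); m[190:275,200:285]=1
circ(m&(S>150)&(H<20)&(V>130),.035,'orange')
save(d,'pics/pan.png',(190,180,290,310),4.5)
# probe
print('cap top',ray(d,463.7,231,.184)); s=cam('scene'); print('cap scene',ray(s,397.6,147.8,.184))
c=np.array([(357,228),(393,217),(408,262),(363,270)])/6+[400,190]; w=ray(d,c[:,0],c[:,1],.184)[:,:2]; print(w.round(4))
f=np.array([(137,222),(152,438),(372,430)])/6+[400,190]; print('foot',ray(d,f[:,0],f[:,1],.006)[:,:2].round(4))
f=np.array([(222,222),(238,371),(373,362)])/6+[400,190]; print('block',ray(d,f[:,0],f[:,1],.075)[:,:2].round(4))
f=np.array([(197,187.5),(383,187.5),(387,283),(196,285)]); print('hob',ray(d,f[:,0],f[:,1],.035)[:,:2].round(4))
save(s,'pics/capS.png',(380,130,420,200),8)
save(d,'pics/capT.png',(430,210,480,265),10)
E
python3 m2.py
```

```text
pale [302 198  73  72 727] (array([ 0.5923, -0.1097]), np.float64(0.0961))
rim [204 197  59  65 460] (array([0.5964, 0.1512]), np.float64(0.0731))
orange [237 201  44  71 330] (array([0.5913, 0.1385]), np.float64(0.0947))
cap top [ 0.56367767 -0.3918289   0.184     ]
cap scene [ 0.56415336 -0.38861224  0.184     ]
[[ 0.5709 -0.3826]
 [ 0.575  -0.3969]
 [ 0.5573 -0.4013]
 [ 0.5544 -0.3837]]
foot [[ 0.6127 -0.3422]
 [ 0.5141 -0.3431]
 [ 0.5163 -0.4417]]
block [[ 0.5974 -0.3614]
 [ 0.533  -0.364 ]
 [ 0.536  -0.4214]]
hob [[ 0.7233  0.2661]
 [ 0.7168 -0.2338]
 [ 0.4596 -0.2334]
 [ 0.4618  0.2593]]
```

View pics/pan.png

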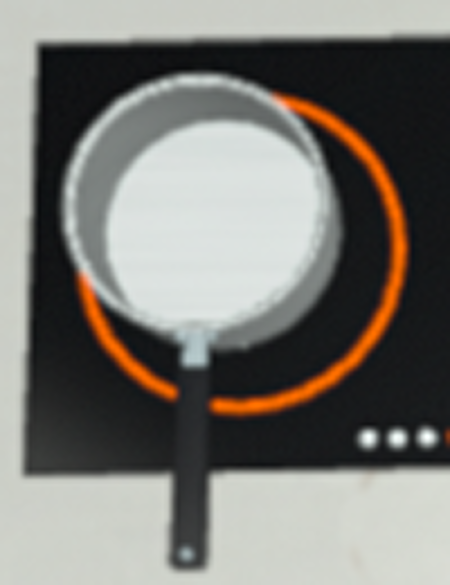

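View pics/capT.png

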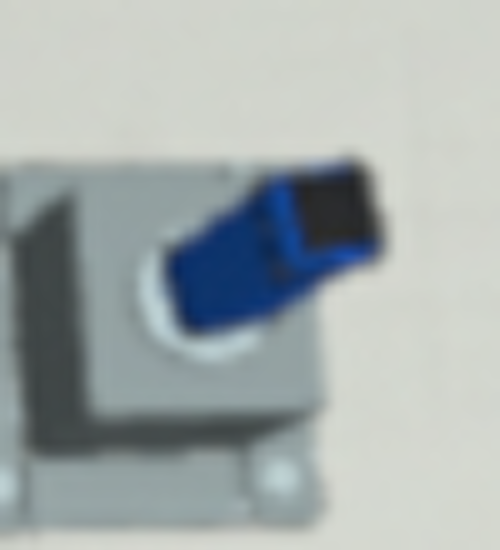

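View pics/capS.png

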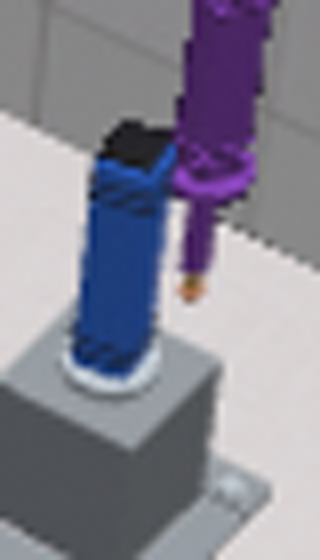

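Both crops confirm the blue probe in the grey stand. The purple look-alike is a separate thing behind it. I'll check obstacle heights before moving.

```bash
python3 - <<'E'
from h import *
d=cam('top');P=cloud(d)
for n,(a,b,c,e) in dict(clamp=(450,255,552,345),purple=(485,205,520,235),red=(395,280,442,330),mustard=(445,145,490,195),mill=(112,245,160,285),ram=(140,185,172,218)).items():
    q=P[b:e,a:c].reshape(-1,3); q=q[(q[:,2]>.012)]
    print(n,q.min(0).round(3),q.max(0).round(3),np.median(q,0).round(3))
E
```

```text
clamp [ 0.317 -0.544  0.012] [ 0.487 -0.05   1.184] [ 0.377 -0.446  0.228]
purple [ 0.359 -0.528  0.015] [ 0.619 -0.05   1.184] [ 0.598 -0.508  0.128]
red [ 0.359 -0.354  0.012] [ 0.441 -0.05   1.184] [ 0.405 -0.314  0.073]
mustard [ 0.359 -0.477  0.014] [ 0.79  -0.05   1.184] [ 0.732 -0.437  0.13 ]
mill [ 0.359 -0.05   0.012] [0.536 0.423 1.184] [0.506 0.387 0.124]
ram [ 0.359 -0.05   0.012] [0.724 0.407 1.184] [0.692 0.376 0.023]
```

{"api": "move_arm", "payload": {
  "offset": [
    [0, 0, -0.01],
    [0, 0, -0.01],
    [0, 0, -0.01],
    [0, 0, -0.01],
    [0, 0, -0.01],
    [0, 0, -0.01],
    [0, 0, -0.01],
    [0, 0, 0]
  ],
  "twist": [
    [0, 0, -0.149],
    [0, 0, -0.149],
    [0, 0, -0.149],
    [0, 0, -0.149],
    [0, 0, -0.149],
    [0, 0, -0.149],
    [0, 0, -0.149],
    [0, 0, -0.149]
  ],
  "hand": [0, 0, 0, 0, 0, 0, 0, 0]
}}

```text
t: 1.15
ee_pos: [0.2114, -0.5339, 0.3029]
eef_rot: [-2.207, -2.232, -0.002]
force: [0.1, 0.2, 0.1]
opening: 0.0425
```

{"api": "move_arm", "payload": {
  "offset": [
    [0, 0, -0.01],
    [0, 0, -0.01],
    [0, 0, -0.01],
    [0, 0, -0.01],
    [0, 0, -0.01],
    [0, 0, -0.01],
    [0, 0, -0.01],
    [0, 0, 0]
  ],
  "twist": [
    [0, 0, -0.149],
    [0, 0, -0.149],
    [0, 0, -0.149],
    [0, 0, -0.149],
    [0, 0, -0.149],
    [0, 0, -0.149],
    [0, 0, -0.149],
    [0, 0, -0.149]
  ],
  "hand": [0, 0, 0, 0, 0, 0, 0, 0]
}}

```text
t: 1.95
ee_pos: [0.2113, -0.5338, 0.3756]
eef_rot: [-0.562, -3.09, -0.004]
force: [0.4, -0.5, -0.0]
opening: 0.0427
```

```bash
cat > st.py <<'E'
from h import *
import sys
s=robot.read_state(); R=cv2.Rodrigues(np.array(s['eef_rot']))[0]
print('t',s['t'],'p',s['ee_pos'].round(4),'yaw',np.degrees(np.arctan2(R[1,0],R[0,0])).round(2),'tilt(tool z)',R[:,2].round(4),'j',s['joint_positions'].round(3),'F',s['force'].round(2),'M',s['moment'].round(3),'op',s['opening'])
if len(sys.argv)>3:
    g=np.array([float(a) for a in sys.argv[1:4]]); print('tool off',(R.T@(g-s['ee_pos'])).round(4))
    if len(sys.argv)>4:
        a=np.radians(float(sys.argv[4])); T=np.array([[np.cos(a),np.sin(a),0],[np.sin(a),-np.cos(a),0],[0,0,-1]])
        print('twist',cv2.Rodrigues(R.T@T)[0].ravel().round(4),'off in final axes',(T.T@(g-s['ee_pos'])).round(4))
E
python3 st.py 0.453 0.152 0.25 180
python3 - <<'E'
from h import *
d=cam('top');P=cloud(d);q=P[255:345,445:552].reshape(-1,3);q=q[(q[:,2]>.012)&(q[:,2]<.8)];print(q.min(0),q.max(0))
E
```

```text
t 1.95 p [ 0.2113 -0.5338  0.3756] yaw 159.39 tilt(tool z) [-7.e-04  3.e-03 -1.e+00] j [-1.334  0.328  0.418  1.664 -0.    -0.974] F [ 0.45 -0.53 -0.05] M [ 0.028 -0.019 -0.007] op 0.04266772594333204
tool off [0.0149 0.7266 0.1275]
twist [ 0.0028 -0.0013 -0.3597] off in final axes [-0.2417  0.6858  0.1256]
[ 0.31693788 -0.54391024  0.01206979] [ 0.52281861 -0.40038626  0.26262793]
```

{"api": "move_arm", "payload": {
  "offset": [
    [0, 0, 0],
    [0, 0, 0],
    [0, 0, 0],
    [-0.018, 0.046, 0],
    [-0.018, 0.046, 0],
    [-0.018, 0.046, 0],
    [-0.018, 0.046, 0],
    [-0.018, 0.046, 0]
  ],
  "twist": [
    [0, 0, -0.12],
    [0, 0, -0.12],
    [0, 0, -0.12],
    [0, 0, 0],
    [0, 0, 0],
    [0, 0, 0],
    [0, 0, 0],
    [0, 0, 0]
  ],
  "hand": [0, 0, 0, 0, 0, 0, 0, 0]
}}

```text
t: 2.8
ee_pos: [0.2996, -0.3033, 0.3697]
eef_rot: [-0.019, -3.138, -0.016]
force: [1.0, 0.6, 0.6]
opening: 0.0429
```

{"api": "move_arm", "payload": {
  "offset": [
    [-0.018, 0.046, 0],
    [-0.018, 0.046, 0],
    [-0.018, 0.046, 0],
    [-0.018, 0.046, 0],
    [-0.018, 0.046, 0],
    [-0.018, 0.046, 0],
    [-0.018, 0.046, 0],
    [-0.018, 0.046, 0]
  ],
  "twist": [
    [0, 0, 0],
    [0, 0, 0],
    [0, 0, 0],
    [0, 0, 0],
    [0, 0, 0],
    [0, 0, 0],
    [0, 0, 0],
    [0, 0, 0]
  ],
  "hand": [0, 0, 0, 0, 0, 0, 0, 0]
}}

```text
t: 3.6
ee_pos: [0.45, 0.0676, 0.3733]
eef_rot: [0.062, 3.139, 0.013]
force: [1.4, -1.5, -0.2]
opening: 0.0426
```

```bash
python3 st.py 0.453 0.152 0.2 180
```

```text
t 3.6 p [0.45   0.0676 0.3733] yaw 177.73 tilt(tool z) [ 0.002   0.0082 -1.    ] j [-0.033  0.074  0.094  1.589  0.008  0.007] F [ 1.41 -1.49 -0.23] M [-0.103 -0.06  -0.056] op 0.04259804725909575
tool off [0.0007 0.083  0.174 ]
twist [ 0.0082  0.0018 -0.0397] off in final axes [-0.003   0.0844  0.1733]
```

{"api": "move_arm", "payload": {
  "offset": [
    [0, 0.042, 0.02],
    [0, 0.042, 0.02],
    [0, 0, 0.03],
    [0, 0, 0.03],
    [0, 0, 0.03],
    [0, 0, 0.03],
    [0, 0, 0.01],
    [0, 0, 0]
  ],
  "twist": [
    [0.008, 0.002, -0.04],
    [0, 0, 0],
    [0, 0, 0],
    [0, 0, 0],
    [0, 0, 0],
    [0, 0, 0],
    [0, 0, 0],
    [0, 0, 0]
  ],
  "hand": [0, 0, 0, 0, 0, 0, 0, 0]
}}

```text
t: 4.4
ee_pos: [0.4523, 0.164, 0.1964]
eef_rot: [0.009, 3.14, 0.002]
force: [0.4, 0.7, 1.1]
opening: 0.0426
```

```bash
python3 st.py 0.453 0.152 0.086 180; python3 -c "
from h import *
d=cam('scene');save(d,'pics/s1.png')"
```

```text
t 4.4 p [0.4523 0.164  0.1964] yaw 179.67 tilt(tool z) [ 0.0018  0.0011 -1.    ] j [ 1.800e-01  1.450e-01 -2.570e-01  1.167e+00  1.000e-03  1.860e-01] F [0.44 0.7  1.06] M [-0.015  0.014 -0.058] op 0.04260187133628789
tool off [-0.0006 -0.0121  0.1104]
twist [ 0.0011  0.0018 -0.0058] off in final axes [-0.0007 -0.012   0.1104]
```

View pics/s1.png

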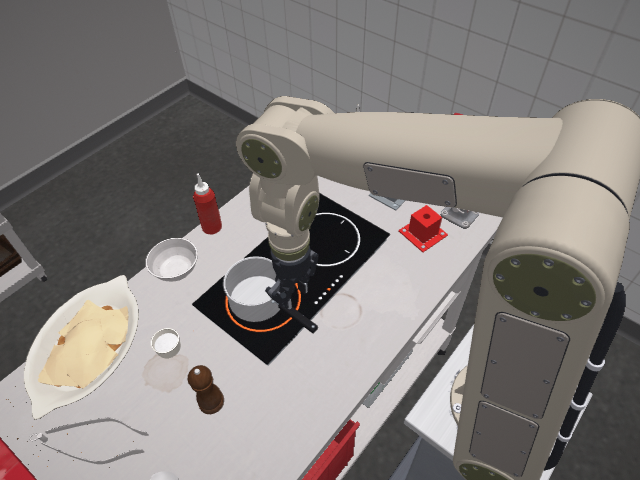

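The picture shows the gripper above the handle near (285,285), with the pan undisturbed. Next I'll descend onto the handle.

{"api": "move_arm", "payload": {
  "offset": [
    [0, -0.012, 0],
    [0, 0, 0],
    [0, 0, 0.03],
    [0, 0, 0.03],
    [0, 0, 0.03],
    [0, 0, 0.012],
    [0, 0, 0.005],
    [0, 0, 0]
  ],
  "twist": [
    [0, 0, -0.006],
    [0, 0, 0],
    [0, 0, 0],
    [0, 0, 0],
    [0, 0, 0],
    [0, 0, 0],
    [0, 0, 0],
    [0, 0, 0]
  ],
  "hand": [0, 0, 0, 0, 0, 0, 0, 0]
}}

```text
t: 5.25
ee_pos: [0.4642, 0.15, 0.099]
eef_rot: [0.01, 3.116, 0.007]
force: [-0.5, -0.7, 0.9]
opening: 0.043
```

```bash
python3 st.py 0.453 0.152 0.086 180
```

```text
t 5.25 p [0.4642 0.15   0.099 ] yaw 179.62 tilt(tool z) [ 0.0259  0.0047 -0.9997] j [ 0.147  0.211 -0.432  0.902  0.001  0.154] F [-0.49 -0.74  0.86] M [-0.037  0.01  -0.02 ] op 0.04299596885855478
tool off [0.0116 0.0019 0.0127]
twist [ 0.0048  0.0259 -0.0065] off in final axes [0.0112 0.002  0.013 ]
```

{"api": "move_arm", "payload": {
  "offset": [
    [0.011, 0.002, 0.004],
    [0, 0, 0.004],
    [0, 0, 0.003],
    [0, 0, 0]
  ],
  "twist": [
    [0.005, 0.026, -0.006],
    [0, 0, 0],
    [0, 0, 0],
    [0, 0, 0]
  ],
  "hand": [0, 0, 0, 0]
}}

```text
t: 5.65
ee_pos: [0.4552, 0.1526, 0.0904]
eef_rot: [0.001, 3.138, 0.001]
force: [0.3, -0.1, -0.8]
opening: 0.0427
```

```bash
python3 st.py 0.453 0.152 0.086 180
```

```text
t 5.65 p [0.4552 0.1526 0.0904] yaw 179.98 tilt(tool z) [ 3.6e-03  4.0e-04 -1.0e+00] j [ 0.156  0.223 -0.439  0.905 -0.     0.156] F [ 0.3  -0.1  -0.82] M [0.011 0.024 0.   ] op 0.04270650868247134
tool off [ 0.0022 -0.0006  0.0043]
twist [ 0.0004  0.0036 -0.0004] off in final axes [ 0.0022 -0.0006  0.0044]
```

{"api": "move_arm", "payload": {
  "offset": [
    [0, 0, 0.004],
    [0, 0, 0],
    [0, 0, 0],
    [0, 0, 0],
    [0, 0, 0],
    [0, 0, 0]
  ],
  "twist": [
    [0, 0.003, 0],
    [0, 0, 0],
    [0, 0, 0],
    [0, 0, 0],
    [0, 0, 0],
    [0, 0, 0]
  ],
  "hand": [0, 0, -1, -1, -1, -1],
  "force": 30
}}

```text
t: 6.25
ee_pos: [0.4556, 0.1529, 0.0866]
eef_rot: [-0.0, 3.14, 0.001]
force: [-0.5, 0.2, -0.6]
opening: 0.0197
```

```bash
python3 st.py 0.453 0.152 0.086 180
```

```text
t 6.25 p [0.4556 0.1529 0.0866] yaw -179.99 tilt(tool z) [ 1.4e-03  9.0e-04 -1.0e+00] j [ 0.156  0.229 -0.441  0.899  0.001  0.156] F [-0.54  0.2  -0.59] M [0.067 0.022 0.104] op 0.01971359611083019
tool off [ 0.0026 -0.0009  0.0006]
twist [0.0009 0.0014 0.0002] off in final axes [ 0.0026 -0.0009  0.0006]
```

{"api": "move_arm", "payload": {
  "offset": [
    [0, -0.005, 0],
    [0, -0.01, 0],
    [0, -0.012, 0],
    [0, -0.012, 0]
  ],
  "twist": [
    [0, 0, 0],
    [0, 0, 0],
    [0, 0, 0],
    [0, 0, 0]
  ],
  "hand": [-1, -1, -1, -1]
}}

```text
t: 6.65
ee_pos: [0.4558, 0.1138, 0.0866]
eef_rot: [-0.01, 3.14, 0.007]
force: [-0.1, 2.8, 0.7]
opening: 0.0197
```

```bash
python3 st.py 0.452 -0.109 0.0866 180
```

```text
t 6.65 p [0.4558 0.1138 0.0866] yaw -179.65 tilt(tool z) [ 0.002   0.0043 -1.    ] j [ 0.071  0.209 -0.468  0.892  0.004  0.065] F [-0.1   2.77  0.65] M [0.503 0.023 0.432] op 0.019697587269983174
tool off [ 0.0051 -0.2227 -0.001 ]
twist [0.0043 0.002  0.0061] off in final axes [ 0.0038 -0.2228 -0.    ]
```

Sliding well: z is constant and the force is about 2.8 N. I'll carry on.

{"api": "move_arm", "payload": {
  "offset": [
    [0.001, -0.014, 0],
    [0, -0.014, 0],
    [0, -0.014, 0],
    [0, -0.014, 0],
    [0, -0.014, 0],
    [0, -0.014, 0]
  ],
  "twist": [
    [0.004, 0.002, 0.006],
    [0, 0, 0],
    [0, 0, 0],
    [0, 0, 0],
    [0, 0, 0],
    [0, 0, 0]
  ],
  "hand": [-1, -1, -1, -1, -1, -1]
}}

```text
t: 7.25
ee_pos: [0.4531, 0.021, 0.0866]
eef_rot: [-0.007, -3.14, -0.001]
force: [-0.6, 3.5, 0.1]
opening: 0.0194
```

```bash
python3 st.py 0.452 -0.109 0.0866 180
```

```text
t 7.25 p [0.4531 0.021  0.0866] yaw 179.73 tilt(tool z) [-1.4e-03  4.0e-04 -1.0e+00] j [-0.131  0.183 -0.501  0.888  0.    -0.126] F [-0.63  3.52  0.06] M [ 0.676 -0.061  0.486] op 0.019375970401194827
tool off [ 4.0e-04 -1.3e-01 -1.0e-04]
twist [ 0.0004 -0.0014 -0.0048] off in final axes [ 0.0011 -0.13   -0.    ]
```

{"api": "move_arm", "payload": {
  "offset": [
    [0, -0.014, 0],
    [0, -0.014, 0],
    [0, -0.014, 0],
    [0, -0.014, 0],
    [0, -0.014, 0],
    [0, -0.014, 0],
    [0, -0.014, 0]
  ],
  "twist": [
    [0, -0.001, -0.004],
    [0, 0, 0],
    [0, 0, 0],
    [0, 0, 0],
    [0, 0, 0],
    [0, 0, 0],
    [0, 0, 0]
  ],
  "hand": [-1, -1, -1, -1, -1, -1, -1]
}}

```text
t: 7.95
ee_pos: [0.4479, -0.0869, 0.0865]
eef_rot: [-0.012, -3.138, -0.004]
force: [0.6, 2.9, 0.9]
opening: 0.0193
```

```bash
python3 st.py 0.452 -0.109 0.0866 180
```

```text
t 7.95 p [ 0.4479 -0.0869  0.0865] yaw 179.57 tilt(tool z) [-0.0039  0.0028 -1.    ] j [-0.369  0.191 -0.492  0.893  0.001 -0.361] F [0.58 2.91 0.86] M [ 0.651 -0.171  0.487] op 0.019344114207888938
tool off [-0.0043 -0.0221 -0.0001]
twist [ 0.0028 -0.004  -0.0075] off in final axes [-0.0041 -0.0221 -0.0001]
```

{"api": "move_arm", "payload": {
  "offset": [
    [-0.003, -0.011, 0],
    [-0.001, -0.008, 0],
    [0, -0.002, 0],
    [0, 0, 0],
    [0, 0, 0]
  ],
  "twist": [
    [0.002, -0.004, -0.007],
    [0, 0, 0],
    [0, 0, 0],
    [0, 0, 0],
    [0, 0, 0]
  ],
  "hand": [-1, -1, -1, -1, -1]
}}

```text
t: 8.45
ee_pos: [0.4502, -0.1118, 0.0865]
eef_rot: [-0.008, -3.141, -0.003]
force: [0.0, 2.2, 0.9]
opening: 0.0196
```

```bash
python3 st.py 0.452 -0.109 0.0866 180; python3 -c "
from h import *
d=cam('scene');save(d,'pics/s2.png',(180,180,420,380),3);d=cam('top');save(d,'pics/t2.png')"
```

```text
t 8.45 p [ 0.4502 -0.1118  0.0865] yaw 179.7 tilt(tool z) [-9.0e-04  1.8e-03 -1.0e+00] j [-0.418  0.202 -0.477  0.893  0.001 -0.412] F [0.05 2.2  0.92] M [ 0.506 -0.145  0.373] op 0.019641271984377682
tool off [-0.0018  0.0028 -0.0001]
twist [ 0.0018 -0.0009 -0.0052] off in final axes [-0.0018  0.0028 -0.0001]
```

View pics/s2.png

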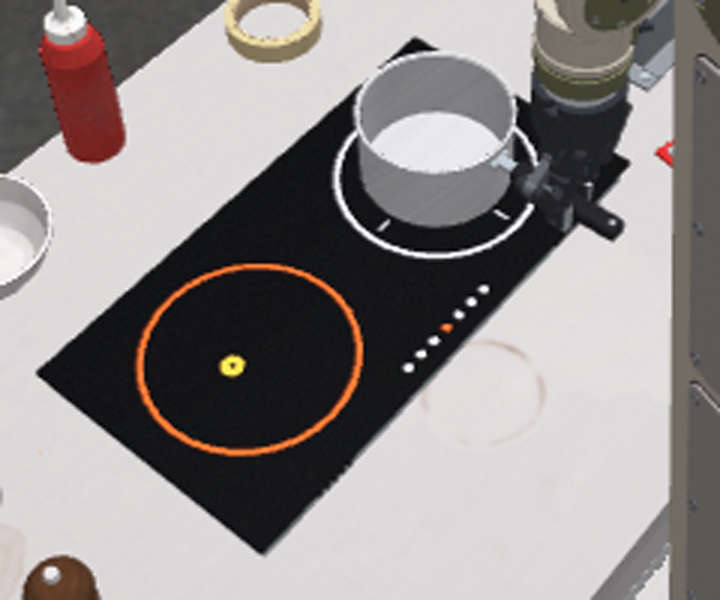

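View pics/t2.png

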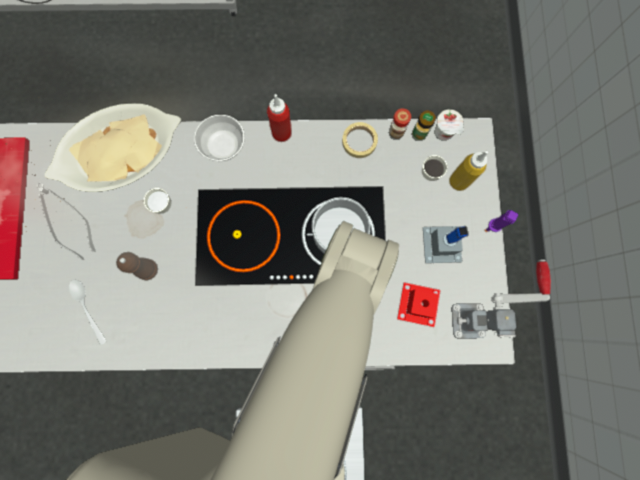

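The pan now stands in the pale ring, at about (430,140) in the scene crop. The yellow spot is visible at top-view (237,234). Releasing and lifting straight up.

{"api": "move_arm", "payload": {
  "offset": [
    [0, 0, 0],
    [0, 0, 0],
    [0, 0, 0],
    [0, 0, 0],
    [0, 0, -0.02],
    [0, 0, -0.04],
    [0, 0, -0.04],
    [0, 0, -0.04]
  ],
  "twist": [
    [0, 0, 0],
    [0, 0, 0],
    [0, 0, 0],
    [0, 0, 0],
    [0, 0, 0],
    [0, 0, 0],
    [0, 0, 0],
    [0, 0, 0]
  ],
  "hand": [-0.2, -0.1, 0, 0, 0, 0, 0, 0]
}}

```text
t: 9.35
ee_pos: [0.4458, -0.1107, 0.2244]
eef_rot: [-0.011, -3.126, -0.004]
force: [1.8, -0.9, 0.8]
opening: 0.0423
```

{"api": "move_arm", "payload": {
  "offset": [
    [0, 0, -0.045],
    [0, 0, -0.045],
    [0, 0, -0.045],
    [0, 0, -0.02],
    [0, 0, 0]
  ],
  "twist": [
    [0, 0, 0],
    [0, 0, 0],
    [0, 0, 0],
    [0, 0, 0],
    [0, 0, 0]
  ],
  "hand": [0, 0, 0, 0, 0]
}}

```text
t: 9.85
ee_pos: [0.4484, -0.1116, 0.3914]
eef_rot: [-0.013, -3.135, 0.005]
force: [0.6, 0.3, -0.5]
opening: 0.0428
```

```bash
cat > m3.py <<'E'
from h import *
def fit(h):
    A=np.c_[2*h,np.ones(len(h))]; s=np.linalg.lstsq(A,(h**2).sum(1),rcond=None)[0]; return s[:2].round(4),np.sqrt(s[2]+s[:2]@s[:2]).round(4)
for n,b in(('top',(190,200,300,290)),('scene',(215,260,320,340))):
    d=cam(n);hsv=cv2.cvtColor(d['frame'],cv2.COLOR_RGB2HSV).astype(int)
    m=(abs(hsv[...,0]-29)<6)&(hsv[...,1]>120)&(hsv[...,2]>120); k=np.zeros_like(m);k[b[1]:b[3],b[0]:b[2]]=1
    v,u=np.nonzero(m&k); w=np.array([u.mean(),v.mean()]); c=cv2.convexHull(np.c_[u,v].astype(np.int32))[:,0]; c=(c.min(0)+c.max(0))/2
    print(n,len(u),w,'spot',ray(d,*w,.035).round(4),ray(d,*c,.035).round(4))
    o=(hsv[...,0]<20)&(hsv[...,1]>150)&(hsv[...,2]>130); q=np.zeros_like(m); 
    q[(slice(195,275) if n=='top' else slice(255,335)),(slice(200,285) if n=='top' else slice(215,305))]=1
    v,u=np.nonzero(o&q); h=cv2.convexHull(ray(d,u,v,.035)[:,:2].astype(np.float32))[:,0]; print('orange',fit(h))
    P=cloud(d); m=(P[...,2]>.108)&(P[...,2]<.13)&(np.hypot(P[...,0]-.592,P[...,1]+.11)<.1)&(hsv[...,1]<60)&(hsv[...,2]>90)&(P[...,0]>.535)
    v,u=np.nonzero(m); h=cv2.convexHull(ray(d,u,v,.12)[:,:2].astype(np.float32))[:,0]; print('rim',len(u),fit(h))
    save(d,f'pics/{n}3.png')
E
python3 m3.py; python3 st.py 0.56 -0.39 .3 193
```

```text
top 59 [236.69491525 233.77966102] spot [0.595  0.1573 0.035 ] [0.5944 0.1564 0.035 ]
orange (array([0.5911, 0.14  ]), np.float64(0.0956))
rim 81 (array([ 0.5972, -0.1088]), np.float64(0.0667))
scene 32 [257.      301.53125] spot [0.5973 0.1599 0.035 ] [0.5974 0.1598 0.035 ]
orange (array([0.5934, 0.1429]), np.float64(0.0949))
rim 385 (array([ 0.5956, -0.1071]), np.float64(0.0729))
t 9.95 p [ 0.4477 -0.1113  0.3885] yaw 179.55 tilt(tool z) [-0.0108 -0.0014 -0.9999] j [-0.414  0.103  0.163  1.64  -0.006 -0.406] F [-0.24  1.03 -0.68] M [-0.039 -0.008 -0.055] op 0.04283217053096753
tool off [-0.1155 -0.2777  0.0877]
twist [-2.000e-04 -1.090e-02 -2.348e-01] off in final axes [-0.0467 -0.2969  0.0885]
```

View pics/scene3.png

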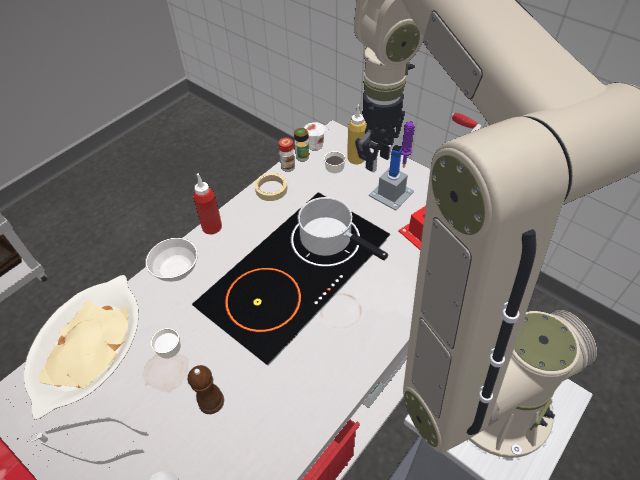

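View pics/top3.png

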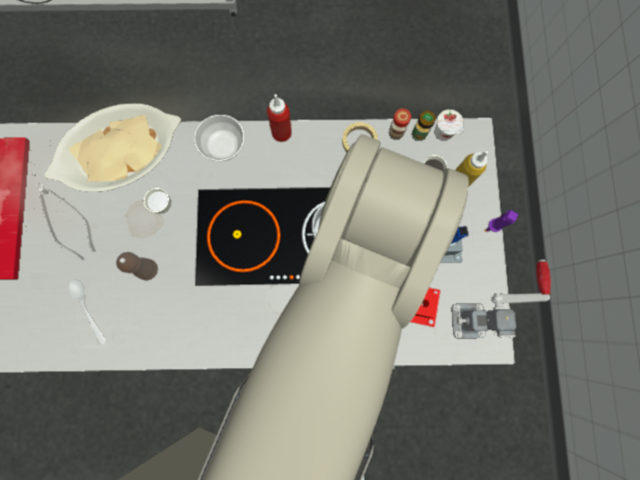

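The pan stands alone within the pale ring, near scene (325,225), with its handle free. The two views put its centre within about 4 mm of the ring's centre. The spot is at top (236.7,233.8), about (0.596,0.158). Next, the probe.

{"api": "move_arm", "payload": {
  "offset": [
    [0, 0, 0],
    [0, 0, 0],
    [-0.008, -0.048, 0],
    [-0.008, -0.048, 0],
    [-0.008, -0.048, 0],
    [-0.008, -0.048, 0],
    [-0.008, -0.048, 0],
    [-0.008, -0.048, 0]
  ],
  "twist": [
    [0, -0.01, -0.117],
    [0, 0, -0.117],
    [0, 0, 0],
    [0, 0, 0],
    [0, 0, 0],
    [0, 0, 0],
    [0, 0, 0],
    [0, 0, 0]
  ],
  "hand": [0, 0, 0, 0, 0, 0, 0, 0]
}}

```text
t: 10.75
ee_pos: [0.5603, -0.3801, 0.3717]
eef_rot: [0.382, -3.101, -0.021]
force: [1.5, -1.2, 1.8]
opening: 0.0428
```

{"api": "move_arm", "payload": {
  "offset": [
    [0, 0, 0.03],
    [0, 0, 0.03],
    [0, 0, 0.02],
    [0, 0, 0]
  ],
  "twist": [
    [0, 0, 0],
    [0, 0, 0],
    [0, 0, 0],
    [0, 0, 0]
  ],
  "hand": [0, 0, 0, 0]
}}

```text
t: 11.15
ee_pos: [0.5677, -0.3958, 0.2683]
eef_rot: [0.368, -3.096, -0.031]
force: [-0.7, 0.5, 0.0]
opening: 0.0428
```

```bash
python3 st.py 0.564 -0.390 .25 193;  python3 -c "
from h import *
d=cam('scene');save(d,'pics/s4.png',(330,60,490,220),3.75)"
```

```text
t 11.15 p [ 0.5677 -0.3958  0.2683] yaw -166.42 tilt(tool z) [-0.0262  0.0171 -0.9995] j [-0.723  0.595  0.572  1.579 -0.004 -0.959] F [-0.68  0.48  0.04] M [0.029 0.01  0.026] op 0.04275392360524823
tool off [0.0019 0.0061 0.0185]
twist [ 0.0227 -0.0216  0.0098] off in final axes [0.0023 0.0065 0.0183]
```

View pics/s4.png

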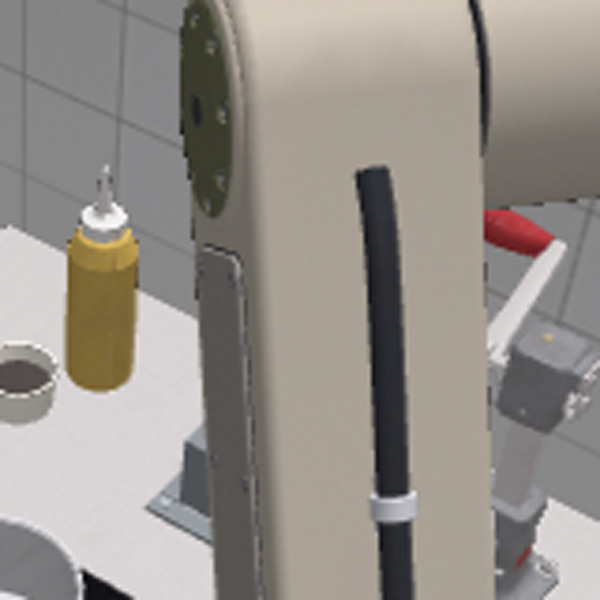

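{"api": "move_arm", "payload": {
  "offset": [
    [0.002, 0.006, 0.015],
    [0, 0, 0.015],
    [0, 0, 0.02],
    [0, 0, 0],
    [0, 0, 0]
  ],
  "twist": [
    [0.0227, -0.0216, 0.0098],
    [0, 0, 0],
    [0, 0, 0],
    [0, 0, 0],
    [0, 0, 0]
  ],
  "hand": [0.4, 0.4, 0.4, 0.4, 0.4]
}}

```text
t: 11.7
ee_pos: [0.563, -0.3882, 0.2228]
eef_rot: [-0.356, 3.119, -0.004]
force: [-0.7, -0.4, 0.4]
opening: 0.0597
```

```bash
python3 st.py 0.564 -0.390 .125 193;  python3 -c "
from h import *
d=cam('top');save(d,'pics/t5.png',(390,170,550,290),5)"
```

```text
t 11.7 p [ 0.563  -0.3882  0.2228] yaw -166.96 tilt(tool z) [ 0.0025 -0.0023 -1.    ] j [-0.721  0.536  0.363  1.395 -0.    -0.948] F [-0.68 -0.4   0.45] M [ 0.02  -0.006 -0.034] op 0.05972182748937034
tool off [-0.0004 -0.0017  0.0978]
twist [-0.0028  0.0019  0.0007] off in final axes [-0.0006 -0.002   0.0978]
```

View pics/t5.png

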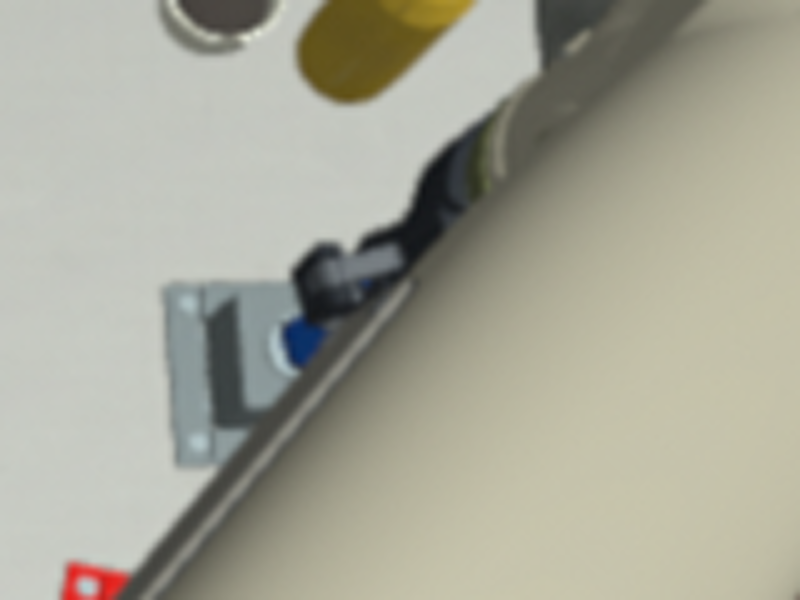

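The crop shows the +y finger at (330,280), clear of the blue grip at (303,340), and the stand untouched. Descending.

{"api": "move_arm", "payload": {
  "offset": [
    [-0.0005, -0.002, 0.012],
    [0, 0, 0.018],
    [0, 0, 0.018],
    [0, 0, 0.018],
    [0, 0, 0.01],
    [0, 0, 0]
  ],
  "twist": [
    [-0.003, 0.002, 0.001],
    [0, 0, 0],
    [0, 0, 0],
    [0, 0, 0],
    [0, 0, 0],
    [0, 0, 0]
  ],
  "hand": [0.4, 0.4, 0.4, 0.4, 0.4, 0.4]
}}

```text
t: 12.35
ee_pos: [0.5675, -0.3933, 0.149]
eef_rot: [-0.354, 3.115, -0.012]
force: [-0.1, 0.2, 0.5]
opening: 0.0596
```

```bash
python3 st.py 0.564 -0.390 .125 193
```

```text
t 12.35 p [ 0.5675 -0.3933  0.149 ] yaw -167.02 tilt(tool z) [ 0.0076 -0.0067 -0.9999] j [-0.722  0.562  0.227  1.225 -0.    -0.949] F [-0.12  0.19  0.47] M [ 0.017  0.031 -0.013] op 0.05964338536827816
tool off [0.0028 0.0042 0.024 ]
twist [-0.0083  0.0059 -0.0004] off in final axes [0.0027 0.004  0.024 ]
```

{"api": "move_arm", "payload": {
  "offset": [
    [0.003, 0.004, 0.006],
    [0, 0, 0.008],
    [0, 0, 0.006],
    [0, 0, 0],
    [0, 0, 0]
  ],
  "twist": [
    [-0.008, 0.006, 0],
    [0, 0, 0],
    [0, 0, 0],
    [0, 0, 0],
    [0, 0, 0]
  ],
  "hand": [0.4, 0.4, 0.4, 0.4, 0.4]
}}

```text
t: 12.85
ee_pos: [0.5646, -0.391, 0.1298]
eef_rot: [-0.355, 3.12, -0.004]
force: [-0.6, -0.5, 0.8]
opening: 0.0598
```

```bash
python3 st.py 0.564 -0.390 .125 193
```

```text
t 12.85 p [ 0.5646 -0.391   0.1298] yaw -167.03 tilt(tool z) [ 0.002  -0.0022 -1.    ] j [-0.722  0.57   0.192  1.19  -0.    -0.949] F [-0.58 -0.53  0.8 ] M [ 0.003 -0.002 -0.021] op 0.059793929712989864
tool off [0.0003 0.0011 0.0048]
twist [-0.0026  0.0015 -0.0005] off in final axes [0.0003 0.0011 0.0048]
```

{"api": "move_arm", "payload": {
  "offset": [
    [0, 0.001, 0.004],
    [0, 0, 0],
    [0, 0, 0],
    [0, 0, 0],
    [0, 0, 0],
    [0, 0, 0],
    [0, 0, 0],
    [0, 0, 0]
  ],
  "twist": [
    [-0.0026, 0.0015, 0],
    [0, 0, 0],
    [0, 0, 0],
    [0, 0, 0],
    [0, 0, 0],
    [0, 0, 0],
    [0, 0, 0],
    [0, 0, 0]
  ],
  "hand": [0.4, 0, -0.2, -0.3, -1, -1, -1, -1],
  "force": 40
}}

```text
t: 13.65
ee_pos: [0.5648, -0.3903, 0.1267]
eef_rot: [-0.355, 3.12, -0.002]
force: [0.2, 0.2, -0.0]
opening: 0.0239
```

```bash
python3 st.py 0.564 -0.390 .125 193
```

```text
t 13.65 p [ 0.5648 -0.3903  0.1267] yaw -167.03 tilt(tool z) [ 0.0012 -0.001  -1.    ] j [-0.721  0.572  0.188  1.185  0.    -0.948] F [ 0.2   0.19 -0.04] M [0.032 0.    0.015] op 0.023855709073757538
tool off [0.0007 0.0005 0.0017]
twist [-0.0012  0.001  -0.0005] off in final axes [0.0007 0.0005 0.0017]
```

Gripped at 23.9 mm, so the jaws are square on the grip. Raising it slowly out of the bore.

{"api": "move_arm", "payload": {
  "offset": [
    [0, 0, -0.005],
    [0, 0, -0.01],
    [0, 0, -0.01],
    [0, 0, -0.01]
  ],
  "twist": [
    [0, 0, 0],
    [0, 0, 0],
    [0, 0, 0],
    [0, 0, 0]
  ],
  "hand": [-1, -1, -1, -1]
}}

```text
t: 14.05
ee_pos: [0.5638, -0.3895, 0.1623]
eef_rot: [0.355, -3.12, -0.003]
force: [-0.4, -0.5, -0.7]
opening: 0.0239
```

```bash
python3 st.py 0.5648 -0.3903 .21 193
```

```text
t 14.05 p [ 0.5638 -0.3895  0.1623] yaw -167.03 tilt(tool z) [-0.0016  0.0015 -1.    ] j [-0.722  0.557  0.252  1.267  0.    -0.948] F [-0.39 -0.48 -0.74] M [0.009 0.01  0.002] op 0.02390122865247393
tool off [-0.0007 -0.0009 -0.0477]
twist [ 0.0018 -0.0012 -0.0006] off in final axes [-0.0008 -0.001  -0.0477]
```

{"api": "move_arm", "payload": {
  "offset": [
    [-0.001, -0.001, -0.01],
    [0, 0, -0.01],
    [0, 0, -0.01],
    [0, 0, -0.015],
    [0, 0, -0.02],
    [0, 0, -0.025],
    [0, 0, -0.025],
    [0, 0, -0.01]
  ],
  "twist": [
    [0.0018, -0.0012, 0],
    [0, 0, 0],
    [0, 0, 0],
    [0, 0, 0],
    [0, 0, 0],
    [0, 0, 0],
    [0, 0, 0],
    [0, 0, 0]
  ],
  "hand": [-1, -1, -1, -1, -1, -1, -1, -1]
}}

```text
t: 14.85
ee_pos: [0.5649, -0.39, 0.2983]
eef_rot: [-0.355, 3.119, -0.004]
force: [0.4, -1.1, -0.2]
opening: 0.0239
```

```bash
python3 st.py 0.596 0.158 .29 193
```

```text
t 14.85 p [ 0.5649 -0.39    0.2983] yaw -167.02 tilt(tool z) [ 0.0024 -0.0021 -1.    ] j [-0.721  0.553  0.574  1.589 -0.    -0.948] F [ 0.4  -1.12 -0.21] M [-0.018 -0.023 -0.034] op 0.023892821119511666
tool off [-0.1534  0.527   0.0072]
twist [-0.0026  0.0018 -0.0004] off in final axes [-0.1536  0.5269  0.0083]
```

{"api": "move_arm", "payload": {
  "offset": [
    [-0.006, 0.02, 0],
    [-0.01, 0.034, 0],
    [-0.01, 0.034, 0],
    [-0.01, 0.034, 0],
    [-0.01, 0.034, 0],
    [-0.01, 0.034, 0],
    [-0.01, 0.034, 0],
    [-0.01, 0.034, 0]
  ],
  "twist": [
    [0, 0, 0],
    [0, 0, 0],
    [0, 0, 0],
    [0, 0, 0],
    [0, 0, 0],
    [0, 0, 0],
    [0, 0, 0],
    [0, 0, 0]
  ],
  "hand": [-1, -1, -1, -1, -1, -1, -1, -1]
}}

```text
t: 15.65
ee_pos: [0.5825, -0.1192, 0.3044]
eef_rot: [-0.339, 3.113, -0.016]
force: [0.8, 0.7, -1.0]
opening: 0.0237
```

```bash
python3 st.py 0.596 0.158 .29 193
```

```text
t 15.65 p [ 0.5825 -0.1192  0.3044] yaw -167.58 tilt(tool z) [ 0.0111 -0.0089 -0.9999] j [-0.334  0.336  0.255  1.477 -0.005 -0.551] F [ 0.84  0.68 -1.03] M [-0.003  0.005  0.018] op 0.023716325963441254
tool off [-0.0727  0.268   0.0121]
twist [-0.0111  0.0088 -0.0102] off in final axes [-0.0755  0.2671  0.0144]
```

{"api": "move_arm", "payload": {
  "offset": [
    [-0.01, 0.034, 0],
    [-0.01, 0.034, 0],
    [-0.01, 0.034, 0],
    [-0.01, 0.034, 0],
    [-0.01, 0.034, 0],
    [-0.01, 0.034, 0],
    [-0.006, 0.025, 0],
    [-0.002, 0.01, 0]
  ],
  "twist": [
    [-0.011, 0.009, -0.01],
    [0, 0, 0],
    [0, 0, 0],
    [0, 0, 0],
    [0, 0, 0],
    [0, 0, 0],
    [0, 0, 0],
    [0, 0, 0]
  ],
  "hand": [-1, -1, -1, -1, -1, -1, -1, -1]
}}

```text
t: 16.45
ee_pos: [0.5943, 0.1427, 0.3112]
eef_rot: [-0.361, 3.115, -0.0]
force: [0.9, 0.3, -1.0]
opening: 0.0239
```

```bash
python3 st.py 0.596 0.158 .2 193
```

```text
t 16.45 p [0.5943 0.1427 0.3112] yaw -166.77 tilt(tool z) [ 6.2e-03  4.0e-04 -1.0e+00] j [ 0.104  0.379  0.333  1.519 -0.    -0.126] F [ 0.89  0.3  -0.96] M [-0.014  0.025  0.022] op 0.02389367224776692
tool off [-0.0045  0.0146  0.1112]
twist [-0.001   0.0061  0.004 ] off in final axes [-0.0051  0.0145  0.1112]
```

{"api": "move_arm", "payload": {
  "offset": [
    [-0.004, 0.014, 0.01],
    [0, 0, 0.02],
    [0, 0, 0.025],
    [0, 0, 0.025],
    [0, 0, 0.02],
    [0, 0, 0.015],
    [0, 0, 0],
    [0, 0, 0]
  ],
  "twist": [
    [-0.001, 0.006, 0.004],
    [0, 0, 0],
    [0, 0, 0],
    [0, 0, 0],
    [0, 0, 0],
    [0, 0, 0],
    [0, 0, 0],
    [0, 0, 0]
  ],
  "hand": [-1, -1, -1, -1, -1, -1, -1, -1]
}}

```text
t: 17.25
ee_pos: [0.5954, 0.1565, 0.1903]
eef_rot: [0.348, -3.121, 0.002]
force: [0.7, -0.2, -0.3]
opening: 0.0239
```

```bash
python3 st.py 0.596 0.158 .17 193
```

```text
t 17.25 p [0.5954 0.1565 0.1903] yaw -167.28 tilt(tool z) [-0.0016 -0.0014 -1.    ] j [ 1.270e-01  4.070e-01  8.200e-02  1.247e+00 -1.000e-03 -9.500e-02] F [ 0.73 -0.2  -0.25] M [ 0.004 -0.005  0.026] op 0.023850990182197093
tool off [-0.001   0.0014  0.0203]
twist [-0.001  -0.0018 -0.0049] off in final axes [-0.001   0.0013  0.0203]
```

{"api": "move_arm", "payload": {
  "offset": [
    [-0.001, 0.001, 0.01],
    [0, 0, 0.012],
    [0, 0, 0],
    [0, 0, 0],
    [0, 0, 0]
  ],
  "twist": [
    [-0.001, -0.002, -0.004],
    [0, 0, 0],
    [0, 0, 0],
    [0, 0, 0],
    [0, 0, 0]
  ],
  "hand": [-1, -1, -1, -1, -1]
}}

```text
t: 17.75
ee_pos: [0.5978, 0.1573, 0.1688]
eef_rot: [-0.352, 3.118, 0.0]
force: [0.6, 0.2, -1.1]
opening: 0.0237
```

```bash
python3 st.py 0.596 0.158 .1447 193;python3 -c "
from h import *
d=cam('scene');save(d,'pics/s6.png',(215,230,315,330),6);d=cam('top');save(d,'pics/t6.png',(190,180,300,290),5)"
```

```text
t 17.75 p [0.5978 0.1573 0.1688] yaw -167.11 tilt(tool z) [ 4.e-03  5.e-04 -1.e+00] j [ 0.127  0.416  0.042  1.193  0.    -0.098] F [ 0.59  0.19 -1.11] M [0.044 0.014 0.015] op 0.023715567318712494
tool off [0.0017 0.0011 0.0241]
twist [-0.0004  0.004  -0.0019] off in final axes [0.0016 0.0011 0.0241]
```

View pics/s6.png

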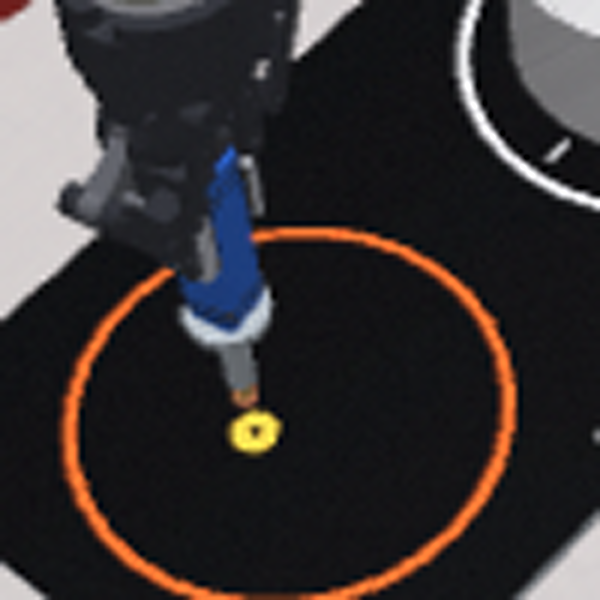

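View pics/t6.png

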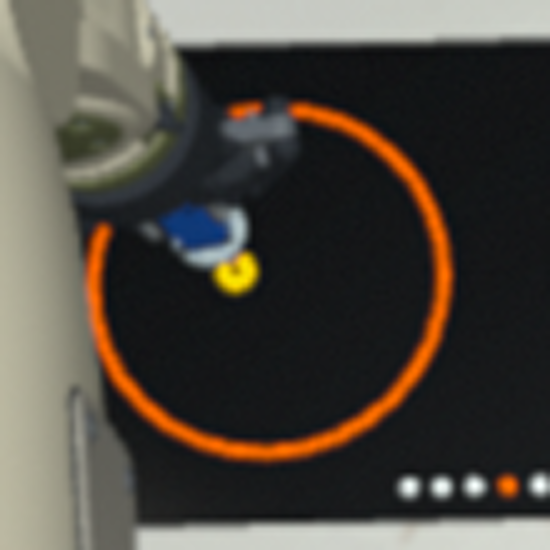

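```bash
cat > m7.py <<'E'
from h import *
s=robot.read_state();R=cv2.Rodrigues(np.array(s['eef_rot']))[0];p=s['ee_pos']
tip=p+R[:,2]*.1147; col=p+R[:,2]*.0517; print('tip',tip.round(4))
for n,o,k in(('scene',(215,230),6),('top',(190,180),5)):
    d=cam(n); c=(proj(d,np.array([tip,col,col-R[:,2]*.006,[.596,.158,.035]]))-o)*k; print(n,'crop px tip,colbot,coltop,spot',(c+k/2).round(1).tolist())
    im=cv2.resize(d['frame'][o[1]:o[1]+100,o[0]:o[0]+100,::-1],None,fx=6,fy=6,interpolation=cv2.INTER_CUBIC)
    hs=cv2.cvtColor(d['frame'],cv2.COLOR_RGB2HSV).astype(int)
    for nm,m in (('copper',(hs[...,0]<18)&(hs[...,1]>60)&(hs[...,2]>60)),('yellow',(abs(hs[...,0]-29)<6)&(hs[...,1]>120)&(hs[...,2]>120))):
        w=np.zeros_like(m); cc=((c[0]+c[3])/2/k+o).astype(int); w[cc[1]-9:cc[1]+10,cc[0]-9:cc[0]+10]=1
        v,u=np.nonzero(m&w); 
        if len(u): print(nm,len(u),u.mean(),v.mean(),u.min(),u.max(),v.min(),v.max())
        if nm=='yellow' and len(u): print('  ->',ray(d,u.mean(),v.mean(),.035).round(4))
    if n=='scene':
        for x,y in((246,400),(246,407)): print('tip ray',ray(d,x/6-.5+o[0],y/6-.5+o[1],tip[2]).round(4))
    cv2.imwrite(f'pics/z_{n}_{int(s["t"]*100)}.png',im)
E
python3 m7.py
```

```text
tip [0.5985 0.1574 0.0544]
scene crop px tip,colbot,coltop,spot [[251.8, 401.7], [234.3, 316.1], [232.6, 307.6], [260.4, 430.9]]
copper 13 255.15384615384616 295.6923076923077 253 257 294 297
yellow 30 257.06666666666666 301.56666666666666 254 260 299 304
  -> [0.5971 0.1599 0.035 ]
tip ray [0.6009 0.1583 0.0544]
tip ray [0.5985 0.1608 0.0544]
top crop px tip,colbot,coltop,spot [[229.2, 257.4], [206.1, 231.7], [203.8, 229.1], [234.6, 269.6]]
yellow 47 236.9787234042553 234.61702127659575 233 241 231 238
  -> [0.5928 0.1565 0.035 ]
```

The scene crop shows the tip at (246,405), about 19 mm above the glass. It is almost over the spot's centre at (255,432), with 1–2 mm to correct. Predicted and seen pixels share the same small shift, so that part is camera calibration.

{"api": "move_arm", "payload": {
  "offset": [
    [0.002, 0.001, 0.004],
    [0, 0, 0.005],
    [0, 0, 0.004],
    [0, 0, 0],
    [0, 0, 0]
  ],
  "twist": [
    [0, 0.004, -0.002],
    [0, 0, 0],
    [0, 0, 0],
    [0, 0, 0],
    [0, 0, 0]
  ],
  "hand": [-1, -1, -1, -1, -1]
}}

```text
t: 18.45
ee_pos: [0.5955, 0.158, 0.155]
eef_rot: [-0.356, 3.121, -0.001]
force: [-0.6, -0.0, -1.5]
opening: 0.0236
```

```bash
python3 st.py 0.596 0.158 .1437 193;python3 m7.py | head -3
```

```text
t 18.45 p [0.5955 0.158  0.155 ] yaw -166.97 tilt(tool z) [ 5.e-04 -4.e-04 -1.e+00] j [ 0.129  0.422  0.017  1.165 -0.    -0.098] F [-0.59 -0.05 -1.46] M [0.038 0.024 0.021] op 0.023621618931701217
tool off [-0.0004 -0.0001  0.0113]
twist [-0.0005  0.0004  0.0006] off in final axes [-0.0004 -0.0001  0.0113]
tip [0.5956 0.158  0.0403]
scene crop px tip,colbot,coltop,spot [[259.7, 424.6], [242.1, 340.3], [240.4, 332.0], [260.4, 430.9]]
copper 8 256.75 299.875 255 258 299 301
```

{"api": "move_arm", "payload": {
  "offset": [
    [0, 0, 0.003],
    [0, 0, 0.002],
    [0, 0, 0],
    [0, 0, 0]
  ],
  "twist": [
    [0, 0, 0],
    [0, 0, 0],
    [0, 0, 0],
    [0, 0, 0]
  ],
  "hand": [-1, -1, -1, -1]
}}

```text
t: 18.95
ee_pos: [0.5959, 0.158, 0.15]
eef_rot: [-0.356, 3.12, -0.001]
force: [-0.0, 0.0, -1.6]
opening: 0.0241
```

```bash
python3 st.py 0.596 0.158 .1437 193;python3 -c "
from h import *
F=[]
for i in range(6):
    d=cam('scene');F.append(robot.read_state()['force'])
print(np.mean(F,0),np.std(F,0))
save(d,'pics/s8.png',(215,230,315,330),6)"
```

```text
t 18.95 p [0.5959 0.158  0.15  ] yaw -166.98 tilt(tool z) [ 1.2e-03 -2.0e-04 -1.0e+00] j [ 0.129  0.425  0.008  1.153 -0.    -0.098] F [-0.03  0.03 -1.61] M [-0.023  0.01   0.007] op 0.02412283381499519
tool off [-0.0001 -0.      0.0063]
twist [-0.0005  0.0012  0.0004] off in final axes [-0.0001 -0.      0.0063]
[ 0.07519933 -0.1536747  -1.1649628 ] [0.6247055  0.3284499  0.43997025]
```

View pics/s8.png

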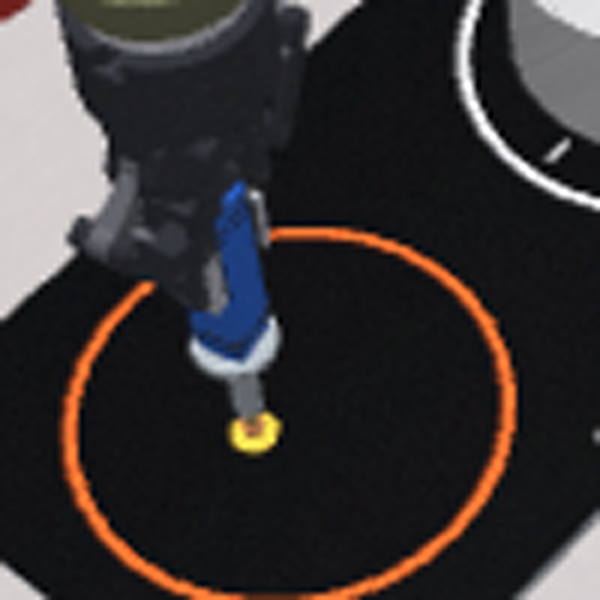

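The tip's end is at (254,428), over the middle of the spot at (255,432). The force reading is only the probe's weight (−1.2 N), so it is just at contact. Pressing now.

{"api": "move_arm", "payload": {
  "offset": [
    [0, 0, 0.002],
    [0, 0, 0.002],
    [0, 0, 0.002],
    [0, 0, 0],
    [0, 0, 0]
  ],
  "twist": [
    [0, 0.001, 0],
    [0, 0, 0],
    [0, 0, 0],
    [0, 0, 0],
    [0, 0, 0]
  ],
  "hand": [-1, -1, -1, -1, -1]
}}

```text
t: 19.75
ee_pos: [0.5963, 0.1581, 0.1449]
eef_rot: [-0.356, 3.119, -0.001]
force: [-1.5, -0.4, 1.8]
opening: 0.0237
```

```bash
cat > f.py <<'E'
from h import *
F=[];Z=[]
for i in range(12):
    d=cam('scene');s=robot.read_state();F.append(s['force']);Z.append(s['ee_pos'])
print(np.mean(F,0),np.std(F,0)/3.5,np.mean(Z,0))
save(d,'pics/s_%d.png'%(s['t']*100),(215,230,315,330),6);print(s['t'])
E
python3 st.py 0.596 0.158 .1437 193;python3 f.py
```

```text
t 19.75 p [0.5963 0.1581 0.1449] yaw -166.97 tilt(tool z) [ 1.9e-03 -2.0e-04 -1.0e+00] j [ 0.129  0.428  0.     1.141 -0.    -0.098] F [-1.49 -0.44  1.78] M [-0.059  0.255  0.036] op 0.023726123690479578
tool off [ 0.0003 -0.0001  0.0012]
twist [-0.0006  0.0018  0.0005] off in final axes [ 0.0003 -0.0001  0.0012]
[-0.78745404 -0.30764359  1.49443282] [0.17986419 0.13023647 0.12814046] [0.59628198 0.15812532 0.14475886]
20.35
```

Force gives 4.7 mm of press and geometry gives 4.9 mm. About 1.1 mm more brings it to half way.

{"api": "move_arm", "payload": {
  "offset": [
    [0, 0, 0.001],
    [0, 0, 0],
    [0, 0, 0],
    [0, 0, 0]
  ],
  "twist": [
    [0, 0.001, 0],
    [0, 0, 0],
    [0, 0, 0],
    [0, 0, 0]
  ],
  "hand": [-1, -1, -1, -1]
}}

```text
t: 20.75
ee_pos: [0.5964, 0.1582, 0.1438]
eef_rot: [-0.356, 3.12, -0.001]
force: [-1.0, 0.2, 2.1]
opening: 0.0237
```

```bash
python3 st.py 0.596 0.158 .1437 193;python3 f.py
```

```text
t 20.75 p [0.5964 0.1582 0.1438] yaw -166.97 tilt(tool z) [ 1.e-03 -3.e-04 -1.e+00] j [ 0.129  0.43  -0.     1.14  -0.    -0.098] F [-0.98  0.23  2.06] M [-0.013  0.229 -0.039] op 0.02366819120063507
tool off [ 0.0004 -0.0001  0.0001]
twist [-0.0006  0.0009  0.0005] off in final axes [ 0.0004 -0.0001  0.0001]
[-0.65478732  0.12540496  1.99859261] [0.1406706  0.21629687 0.1848428 ] [0.5964015  0.15815251 0.14375467]
21.35
```

```bash
ls pics | grep s_21; python3 -c "
from h import *
d=cam('scene');save(d,'pics/fin.png');save(d,'pics/finc.png',(215,230,315,330),6);d=cam('top');save(d,'pics/fint.png')"
```

```text
s_2135.png
```

View pics/finc.png

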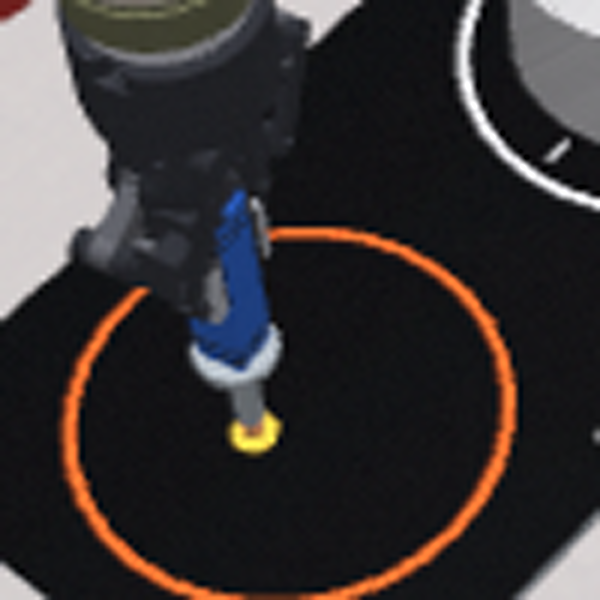

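View pics/fin.png

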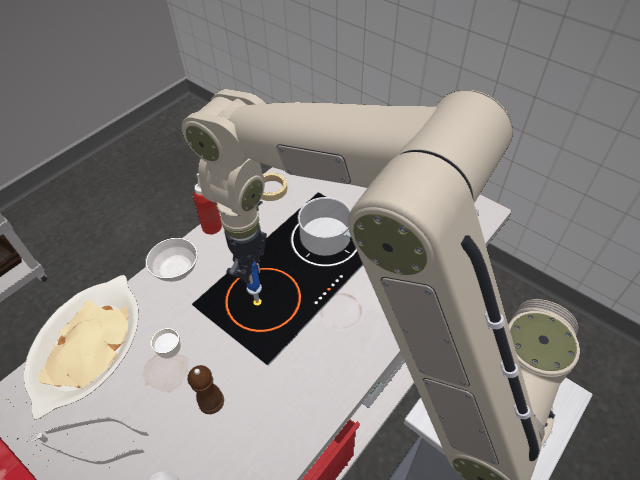

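View pics/fint.png

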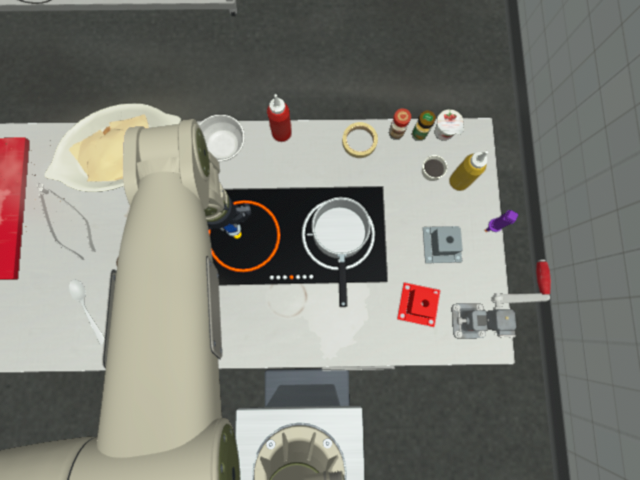

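The probe is upright on the spot, near (254,430) in the crop. The pan sits in the pale ring at top (340,230), the stand is empty, and the mill and ramekin are where they were. One last check of the pan's centre, then I'll hand in.

```bash
python3 - <<'E'
from h import *
d=cam('top');P=cloud(d);hsv=cv2.cvtColor(d['frame'],cv2.COLOR_RGB2HSV).astype(int)
m=np.zeros((480,640),bool); m[190:262,298:381]=1
m&=(P[...,2]>.105)&(hsv[...,1]<60)&(hsv[...,2]>90)
v,u=np.nonzero(m); h=cv2.convexHull(ray(d,u,v,.12)[:,:2].astype(np.float32))[:,0]
A=np.c_[2*h,np.ones(len(h))]; s=np.linalg.lstsq(A,(h**2).sum(1),rcond=None)[0]; print('rim',s[:2],np.sqrt(s[2]+s[:2]@s[:2]), 'ring .5923 -.1097')
c=s[:2]
if np.hypot(c[0]-.5923,c[1]+.1097)<.015: print(robot.job_done())
E
```

```text
rim [ 0.58598098 -0.10613675] 0.0785922831964924 ring .5923 -.1097
the job is handed in; nothing more can be done
None
```

The job is handed in, after about 21.5 s of the 64 s allowed. The pan is in the pale ring and released, and the probe is on the yellow spot, pressed about half way.

- **Saucepan:** I gripped it by the handle and slid it about 265 mm at constant height, then let go. In the first fits after release its centre was within about 4–5 mm of the ring's centre. The last top-view fit said about 7 mm, but its radius came out too large (78.6 mm against 72 mm), so I trust it less. Both are well inside the 25 mm margin.
- **Probe:** I took the blue probe out of the grey stand and it is held upright, within about 0.1°. The tip appears on the middle of the spot in the scene view; the top view could not show it. The two cameras differ by 2–3 mm on the spot's position.
- **Press:** Force gives about 3.2 N (5.9 mm) and height gives 5.9 mm, so the two checks agree.
- **Other things:** The pepper mill and ramekin look unmoved in the last scene view; I did not re-measure them. The red stand and purple probe were left alone.

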